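# Eject the finished drum foot

### The job

The walnut (dark) drum foot has cured in its jig: press that jig's red pedal all the way down so that the ejector pushes the foot up out of its well, then take the raised foot and set it down upright in the blue tray, without dropping it, and let go. The maple (pale) foot is still setting, so leave it seated in its own jig.

Things in the scene. Friction and masses are not known exactly. Their poses are not given: they have to be found in the camera images.
- foot_walnut_center (a point): Centre of the dark walnut drum foot: loose upright cylinder, 40 mm across, 42 mm tall, 80 g, brass dot on top. It starts in the well of a fixed grey metal jig (116 x 110 mm, top 88 mm above the table), its top 2 mm below the jig's top, its centre at 65 mm, so not grippable. The full pedal stroke raises it 34 mm and it stays: centre at 99 mm, the upper 32 mm free to grip above the jig.
- pedal_walnut (a point): Centre of the top of the red pedal pad (46 x 50 mm, 8 mm thick) of the walnut foot's jig, on the robot's side, 133 mm from the well's axis. It starts 51 mm above the table, leaning 14 degrees; pressed straight down with 5 to 8 N it sinks 34 mm to its stop, drifting 6 mm away from the jig, and the ejector pin lifts the foot as much. It stays where it is left.
- tray_in (a point): Centre of the inner floor of the fixed blue square tray (150 x 150 mm outside, walls 4 mm thick and 15 mm high, floor 4 mm above the table). z is up, x and y run along its sides.
- foot_maple_center (a point): Centre of the pale maple drum foot, same size as the walnut one, seated in an identical jig that has its own red pedal on the robot's side. To be left seated: do not press its pedal.
Things that resemble listed ones, but are neither listed nor needed, are in the scene too. What is shaped like the part that bears pedal_walnut but pink is not meant.

How it is judged (in metres and radians):
On the way, in this order (a step that is already met when the one before it is completed fails the run):
1. the walnut foot stands raised at least 22 mm by the ejector, not touched by the robot (height (world z) of foot_walnut_center between 0.087 and 0.104 m and horizontal distance between foot_walnut_center and pedal_walnut below 0.155 m and height (world z) of pedal_walnut below 0.03 m and contact force between each of the arm, the fingers and foot_walnut below 0.05 N), for 0.2 s.
2. the walnut foot is held by the fingers, lifted clear of its jig (height (world z) of foot_walnut_center above 0.115 m and contact force between the fingers and foot_walnut above 0.5 N), for 0.1 s.
At the end, for the whole second after the job is handed in: The walnut foot stands upright (within 10 degrees) and at rest on the floor of the blue tray, inside its walls (its centre within 55 mm of the tray's centre along each side), released; the maple foot is still seated in its jig, within 10 mm of where it was (x of foot_walnut_center in the frame of tray_in between -0.055 and 0.055 m and y of foot_walnut_center in the frame of tray_in between -0.055 and 0.055 m and z of foot_walnut_center in the frame of tray_in between 0.016 and 0.026 m and angle between foot_walnut_center's own z axis and vertical below 0.17 rad and linear speed of foot_walnut below 0.02 m/s and distance of foot_maple_center from where it was at the start of the episode below 0.01 m); the robot touches nothing.
It fails at once if the maple foot is moved by more than 10 mm (distance of foot_maple_center from where it was at the start of the episode above 0.01 m).
It fails at once if the walnut foot is let fall into the tray from more than 30 mm above its floor (horizontal distance between foot_walnut_center and tray_in below 0.08 m and z of foot_walnut_center in the frame of tray_in above 0.051 m and contact force between the fingers and foot_walnut below 0.01 N).
It also fails if it takes over 50 s, if anything falls off the work surface, if the arm or the gripper's body presses on something with over 40 N, if the wrist force passes 120 N, or if a joint passes its speed limit or range.

### The arm

A 6-joint arm with a two-finger parallel gripper is mounted at the origin on the work surface. World frame = base frame: x ahead of the robot, y to its left, z up, the work surface at z = 0. Lengths are in mm, angles in rad, forces in N, time in s.
With the tool pointing down it reaches from about 350 to 850 mm from the base axis. Payload 8.1 kg.
Tool frame: the origin (TCP) lies between the finger pads; the fingertips stand r.finger_overhang ahead of it and the grasp point (between the pads) lies 11 mm behind it (r.finger_overhang is the distance from the TCP to the fingertips, in mm); z points along the fingers, y is the direction in which the jaws open and shut (so a half turn about z gives the same grasp; the last joint's range is limited). The gripper opens to 85 mm and grips with 20 to 120 N. Pads are 22 mm wide; open, the fingers measure 114 mm over their backs; the gripper's body (76 mm by 85 mm) begins 54 mm behind the grasp point. The pads swing forward as they close: fully open they stand 13 mm farther back than shut.
Start: joints at [-1.22, 0.13, 1.488, -0, 1.523, -0.085], TCP at [253.301, -543.915, 239.292] pointing down, gripper open.
Joint ranges: [-2.96, 2.96], [-0.89, 2.26], [0.02, 2.5], [-1.34, 4.48], [0, 2.73], [-2.66, 2.66]. Speed limits (rad/s): [2.39, 2.39, 2.79, 3.14, 3.14, 3.14].

### API

Orientations are given as a unit quaternion [w, x, y, z].
In Python, from workcell import r gives the robot as it stands.
- The arm moves only by the shell command python3 -m handwheel 'ROWS' [FORCE]. ROWS is JSON, a list of rows, each an object with "jaw": the finger opening in m, from 0 to 0.0854; "xyz": the shift along the tool's x, y, z in m, a list of three; "delta_rot": the turn, a rotation vector about the tool's x, y, z in degrees, a list of three. In form: [{"jaw": jaw, "xyz": [tx, ty, tz], "delta_rot": [rx, ry, rz]}, ...]. A call has 1 to 12 rows; each row shifts and turns the pose as measured when the row begins, along the tool's axes as they then stand; what a row does not reach is not made up. A row lasts 1/8 s, in which the tool goes at most 62.5 mm and 10.7 degrees, less where a joint would pass 70% of its speed; a pose out of reach is approached as far as the arm can. A call is refused whole if a number of a shift passes 0.0625 or a number of a turn 10.7, either way. A call with a gripper value outside its range is refused whole. The fingers move at their own pace and stop on an object; FORCE is the grip in N (left out, the last holds). Time passes only in rows, so rows that do not move let the fingers close. It gives the time, the measured TCP pose, the force and the opening at its end, in the units of the state.
- r.get_state(): the state, without advancing time (a new reading comes with each control period).
- r.capture(name): name is "side" or "top" or "wrist"; returns the picture (480x640x3 uint8, red, green, blue); there is no depth.
- r.camera_params(name): a dict with "fx", "fy", "cx", "cy" (pixels), "extrinsics" (4x4, takes a point from world to camera coordinates). Camera axes: x right, y up, looking along -z (the intrinsics and any distortion apply to the point x, -y, -z); pixel columns grow to the right and rows downward; lengths in mm; the calibration is good to about 2 mm. A picture is of the moment at which its call begins: read the wrist's pose just before it. camera_params takes no time and is no camera call; for the wrist camera it gives the pose at the moment of the call.
- r.sign_off(): hands the job in, once; it reports no verdict.
The state is a dict: "time": time; "joints": joint angles; "joint_velocities": joint speeds; "joint_torque": joint torques, N m; "position": TCP position; "tcp_rot": TCP orientation; "wrist_force": force on the tool from outside, world axes, zero at the start; "moment": the same for the moment, N m; "gripper_width": opening from 0.0 (shut) to 1.0 (fully open).
Only numpy, scipy, OpenCV 4.12 (cv2) and the standard library are available. Lean on these libraries where they do the work, as an engineer would, in place of code of your own. Each camera call takes 0.05 s, during which the arm holds its last target.

## Working session

There is one attempt and no reset: what is moved stays moved. The work goes in short steps, Python scripts to look and compute and a shell command to move; the robot and the scene stay as the last step left them, time stands still between calls to the robot, and variables do not carry over. Pictures are saved under pics/ and viewed, and the job is handed in when it is done.

```bash
mkdir -p pics; ls; python3 - <<'E'
from workcell import r
import cv2,json
print(r.get_state(), r.finger_overhang)
for n in ("top","side","wrist"):
    p=r.camera_params(n); print(n,{k:(v.tolist() if hasattr(v,'tolist') else v) for k,v in p.items()})
    cv2.imwrite(f"pics/{n}0.png",cv2.cvtColor(r.capture(n),cv2.COLOR_RGB2BGR))
E
```

```text
pics
{'time': 0.0, 'joints': array([-1.22039169e+00,  1.31184350e-01,  1.48929478e+00, -1.53722229e-05,
        1.52299752e+00, -8.53780194e-02]), 'joint_velocities': array([ 1.34911449e-03, -3.68942771e-05, -3.24137988e-03, -8.26562900e-04,
        1.58528839e-03, -1.77533322e-03]), 'joint_torque': array([ 9.26249195e-04, -5.69399750e+01, -5.00544655e+01, -2.84447196e-04,
        1.47637655e-02,  2.69201280e-05]), 'position': array([ 253.11221903, -543.39956386,  238.22206112]), 'tcp_rot': array([-9.32725652e-04,  9.76354940e-01,  2.16171561e-01, -1.32072017e-04]), 'wrist_force': array([-0.06373097,  0.6676452 , -0.01634629]), 'moment': array([ 0.01667871,  0.03066704, -0.00818564]), 'gripper_width': 1.0022500340136207} 8.0
top {'fx': 556.0976717063384, 'fy': 556.0976717063384, 'cx': 321.98950395779696, 'cy': 238.13181520726377, 'extrinsics': [[-0.012949982467957165, -0.9993432829474902, -0.033842292797796616, -73.72812957831135], [0.9964938241946307, -0.01569607371818167, 0.08218084698878389, -504.06601838453906], [-0.08265806854772317, -0.03265939524188416, 0.9960426735870279, -998.6444150617554], [0.0, 0.0, 0.0, 1.0]]}
side {'fx': 434.4003300420848, 'fy': 434.4003300420848, 'cx': 315.0799950923171, 'cy': 244.68587032848407, 'extrinsics': [[-0.9709357254515849, -0.23897525523552748, -0.013215310322458138, 473.8352498709564], [0.11797070092976754, -0.5258857341231785, 0.8423343210197867, -186.31846494787195], [-0.2082468025299397, 0.8162934656303701, 0.5387933251305334, -670.8479993977601], [0.0, 0.0, 0.0, 1.0]]}
wrist {'fx': 376.3860877552751, 'fy': 376.3860877552751, 'cx': 318.7656514289901, 'cy': 235.03644605721473, 'extrinsics': [[0.4217541591047359, -0.9067078020756891, -0.002095455304135416, -599.0158354811657], [0.8581966734041104, 0.39993294733478896, -0.32179513264533505, 40.99026185331905], [0.29261219905529756, 0.13392012280155408, 0.946807003392371, -380.9781433496653], [0.0, 0.0, 0.0, 1.0]]}
```

View pics/top0.png

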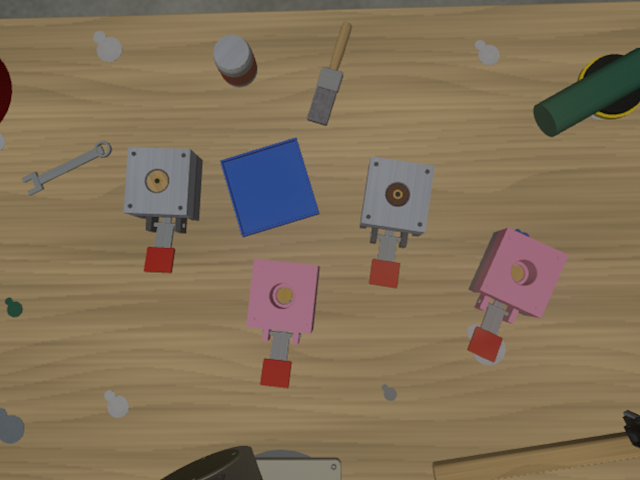

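View pics/side0.png

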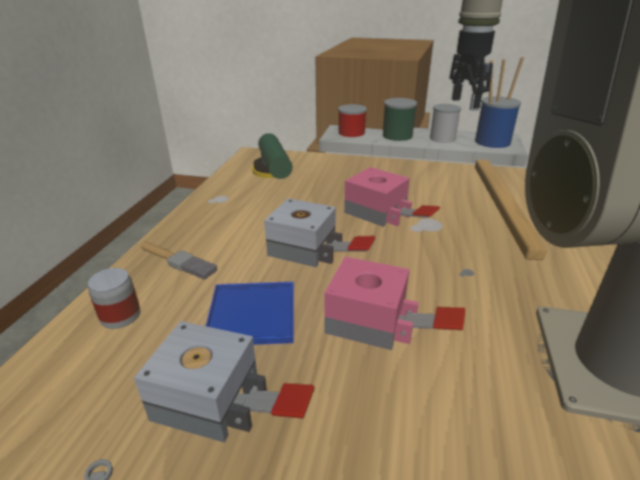

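View pics/wrist0.png

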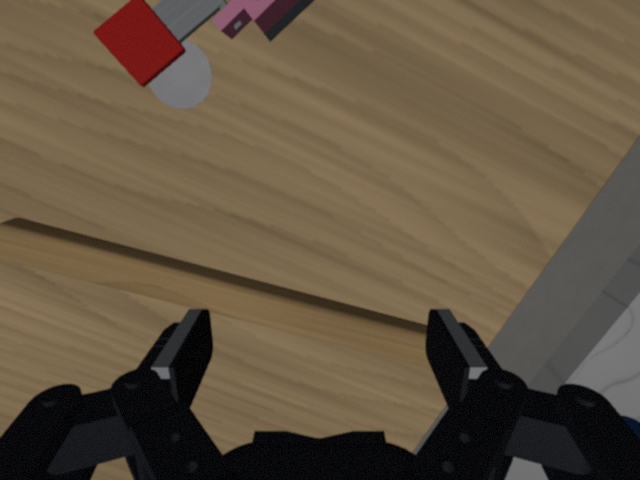

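The top view shows four jig/pedal candidates:
- **Grey jig (397,194):** dark foot, pedal at (385,273).
- **Grey jig (157,181):** pale foot, pedal at (160,260). This is the maple one.
- **Pink jig (285,296):** pedal at (276,373). Decoy.
- **Pink jig (518,273):** pedal at (486,344). Decoy.

By the description, the walnut jig is the one at (397,194). The tray is at (270,188). I'll check the choice in close crops.

```bash
python3 - <<'E'
import cv2,numpy as np
t=cv2.imread("pics/top0.png"); s=cv2.imread("pics/side0.png")
a=cv2.resize(t[150:300,340:450],None,fx=4,fy=4,interpolation=cv2.INTER_CUBIC)
b=cv2.resize(s[190:270,260:380],None,fx=5,fy=5,interpolation=cv2.INTER_CUBIC)
cv2.imwrite("pics/ct.png",a);cv2.imwrite("pics/cs.png",b)
cv2.imwrite("pics/ctray.png",cv2.resize(t[130:250,210:330],None,fx=5,fy=5,interpolation=cv2.INTER_CUBIC))
E
```

```text
(no output)
```

View pics/ct.png

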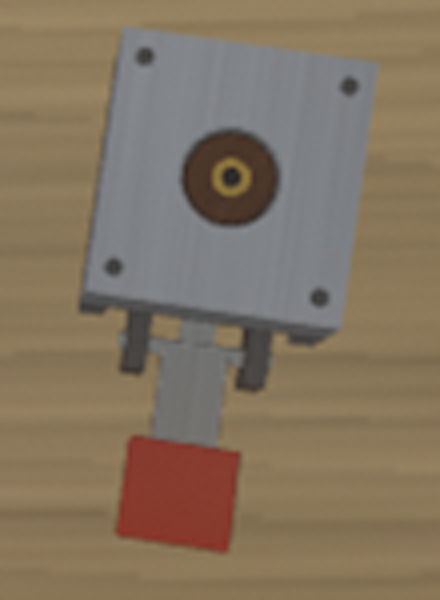

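View pics/cs.png

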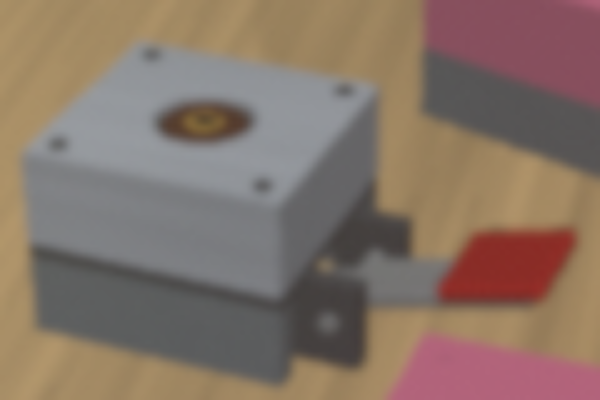

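View pics/ctray.png

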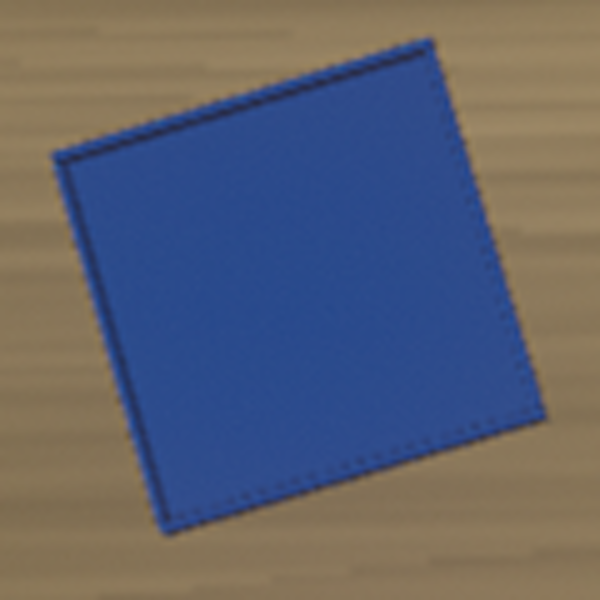

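The crops confirm a dark foot with a brass dot in a grey jig. In full-image pixels:

| Point | Top view | Side view |
|---|---|---|
| Foot dot | (397.1, 193.9) | (300.6, 214.0) |
| Pedal centre | (384.5, 273.0) | (361.5, 242.7) |
| Tray outer centre | (269.6, 186.8) | – |

```bash
cat > h.py <<'E'
import numpy as np, cv2
from workcell import r
def ray(p,uv):
    E=np.array(p["extrinsics"]);R=E[:3,:3];t=E[:3,3]
    d=R.T@np.array([(uv[0]-p["cx"])/p["fx"],-(uv[1]-p["cy"])/p["fy"],-1.]);return -R.T@t,d
def atz(n,uv,z,p=None):
    o,d=ray(p or r.camera_params(n),uv);return o+d*(z-o[2])/d[2]
def proj(n,X,p=None):
    p=p or r.camera_params(n);E=np.array(p["extrinsics"]);c=E[:3,:3]@np.array(X,float)+E[:3,3]
    return p["cx"]+p["fx"]*c[0]/-c[2], p["cy"]+p["fy"]*c[1]/c[2]
def tri(a,b):
    o1,d1=a;o2,d2=b;s=np.linalg.lstsq(np.c_[d1,-d2],o2-o1,rcond=None)[0]
    p,q=o1+d1*s[0],o2+d2*s[1];return (p+q)/2,np.linalg.norm(p-q)
E
python3 - <<'E'
from h import *
np.set_printoptions(precision=1,suppress=True)
T=r.camera_params("top");S=r.camera_params("side")
c=lambda u,o,k:((np.array(u)+.5)/k-.5+o)
f_t=c((230,177),(340,150),4);f_s=c((205,122),(260,190),5)
p_t=c((179.5,493.5),(340,150),4);p_s=c((509,265),(260,190),5)
print("foot",atz("top",f_t,86),atz("side",f_s,86),tri(ray(T,f_t),ray(S,f_s)))
print("pedal",atz("top",p_t,51),atz("side",p_s,51),tri(ray(T,p_t),ray(S,p_s)))
f=atz("top",f_t,86);p=atz("top",p_t,51);print("dist",np.hypot(*(f-p)[:2]),"yaw",np.degrees(np.arctan2(*(f-p)[1::-1])))
hs=[(145,56),(349,87),(319,298),(114,267)]
H=[atz("top",c(h,(340,150),4),88) for h in hs];print(np.array(H),np.mean(H,0))
for i in range(4):
  d=H[(i+1)%4]-H[i];print(np.hypot(*d[:2]),np.degrees(np.arctan2(d[1],d[0])))
tc=[(55,155),(432,40),(547,417),(167,533)]
W=[atz("top",c(h,(210,130),5),17) for h in tc];print(np.array(W),np.mean(W,0))
for i in range(4):
  d=W[(i+1)%4]-W[i];print(np.hypot(*d[:2]),np.degrees(np.arctan2(d[1],d[0])))
s=r.get_state();R=cv2.Rodrigues(np.zeros(3))[0]
from scipy.spatial.transform import Rotation as Ro
q=s["tcp_rot"];print(s["position"],Ro.from_quat([q[1],q[2],q[3],q[0]]).as_matrix())
# maple and pinks
print("maple",atz("top",(157,181),86),atz("top",(160,260),51),"pinks",atz("top",(285,296),88),atz("top",(276,373),51),atz("top",(518,273),88),atz("top",(486,344),51))
E
```

```text
foot [ 571.5 -213.    86. ] [ 570.4 -211.6   86. ] (array([ 571.3, -213.1,   85.2]), np.float64(0.8211203415358775))
pedal [ 437.1 -191.1   51. ] [ 435.4 -183.    51. ] (array([ 436.8, -191.6,   45.5]), np.float64(0.7793370049326137))
dist 136.18464286357778 yaw -9.224839217088116
[[ 624.4 -177.6   88. ]
 [ 609.2 -264.5   88. ]
 [ 518.6 -249.2   88. ]
 [ 533.3 -162.5   88. ]] [ 571.4 -213.4   88. ]
88.163874280234 -99.95582976083668
91.9013483864632 170.44364162348413
87.93326907102832 80.34302531272108
92.36189455249081 -9.414549757141371
[[651.5 106.8  17. ]
 [692.2 -34.8  17. ]
 [549.7 -76.   17. ]
 [509.   64.9  17. ]] [600.6  15.2  17. ]
147.28658752446444 -73.97184138829063
148.28151802637933 -163.8779767437729
146.5895805311161 106.11009498988214
148.49392653834965 16.39088652959315
[ 253.2 -543.5  238.5] [[ 0.9  0.4 -0. ]
 [ 0.4 -0.9  0. ]
 [ 0.  -0.  -1. ]]
maple [601.9 203.3  86. ] [465.7 207.9  51. ] pinks [399.8 -19.1  88. ] [265.6   1.3  51. ] [ 433.4 -411.6   88. ] [ 312.2 -363.4   51. ]
```

The heights agree with the given ones: the foot top triangulates to z of about 85 (86 expected), the screw-hole centre matches the foot, and the tray sides come out near 148 mm (150 given). The jig yaw is -9.6°. Applying the 133 mm pad distance to the well at (571.3, -213.2), the pedal is at about (440, -191). I'll go above the pedal, closing the jaws on the way.

```bash
python3 -m handwheel '[{"jaw":0.0,"xyz":[0.040,-0.030,0],"delta_rot":[0,0,0]},{"jaw":0.0,"xyz":[0.040,-0.030,0],"delta_rot":[0,0,0]},{"jaw":0.0,"xyz":[0.040,-0.030,0],"delta_rot":[0,0,0]},{"jaw":0.0,"xyz":[0.040,-0.030,0],"delta_rot":[0,0,0]},{"jaw":0.0,"xyz":[0.040,-0.030,0],"delta_rot":[0,0,0]},{"jaw":0.0,"xyz":[0.040,-0.030,0],"delta_rot":[0,0,0]},{"jaw":0.0,"xyz":[0.040,-0.030,0],"delta_rot":[0,0,0]},{"jaw":0.0,"xyz":[0,0,0],"delta_rot":[0,0,8.6]},{"jaw":0.0,"xyz":[0,0,0],"delta_rot":[0,0,8.6]},{"jaw":0.0,"xyz":[0,0,0],"delta_rot":[0,0,8.6]},{"jaw":0.0,"xyz":[0,0,0],"delta_rot":[0,0,8.6]},{"jaw":0.0,"xyz":[0,0,0],"delta_rot":[0,0,0]}]'
cat >> h.py <<'E'
from scipy.spatial.transform import Rotation as Ro
def st(target=None):
    s=r.get_state();q=s["tcp_rot"];M=Ro.from_quat([q[1],q[2],q[3],q[0]]).as_matrix()
    print("t",round(s["time"],2),"pos",s["position"].round(1),"yaw",np.degrees(np.arctan2(M[1,0],M[0,0])).round(1),"z",M[:,2].round(3),"F",s["wrist_force"].round(2),"g",round(s["gripper_width"],3))
    if target is not None: print("to go tool",(M.T@(np.array(target)-s["position"])).round(1), "tilt fix deg",np.degrees(M.T@np.cross(M[:,2],[0,0,-1])).round(2))
E
python3 -c "
from h import *
st([437,-190.5,100])"
```

```text
time: 1.65
position: [421.8, -222.8, 234.9]
tcp_rot: [-0.003, 0.996, -0.09, -0.002]
wrist_force: [0.1, -0.2, -0.2]
gripper_width: -0.002
t 1.65 pos [ 421.8 -222.8  234.9] yaw -10.4 z [-0.004  0.006 -1.   ] F [ 0.05 -0.18 -0.25] g -0.002
to go tool [  9.8 -33.7 135. ] tilt fix deg [-0.31  0.27 -0.  ]
```

```bash
python3 -m handwheel '[{"jaw":0.0,"xyz":[0.010,-0.034,0.030],"delta_rot":[0,0,0]},{"jaw":0.0,"xyz":[0,0,0.050],"delta_rot":[-0.3,0.3,-0.8]},{"jaw":0.0,"xyz":[0,0,0.045],"delta_rot":[0,0,0]},{"jaw":0.0,"xyz":[0,0,0],"delta_rot":[0,0,0]}]'
python3 - <<'E'
from h import *
st([437,-190.5,60])
for n in ("top","side","wrist"): cv2.imwrite(f"pics/{n}1.png",cv2.cvtColor(r.capture(n),cv2.COLOR_RGB2BGR))
t=cv2.imread("pics/top1.png"); s=cv2.imread("pics/side1.png")
a=cv2.resize(t[150:300,330:450],(480,600));b=cv2.resize(s[170:290,260:420],None,fx=5,fy=5)
cv2.imwrite("pics/cs1.png",b)
E
```

```text
time: 2.15
position: [438.5, -190.2, 108.1]
tcp_rot: [0.0, 0.997, -0.076, 0.001]
wrist_force: [0.4, 0.4, -0.3]
gripper_width: 0.001
t 2.15 pos [ 438.5 -190.2  108.1] yaw -8.7 z [ 0.003 -0.001 -1.   ] F [ 0.41  0.44 -0.32] g 0.001
to go tool [-1.6  0.4 48.1] tilt fix deg [ 0.04 -0.17 -0.  ]
```

View pics/cs1.png

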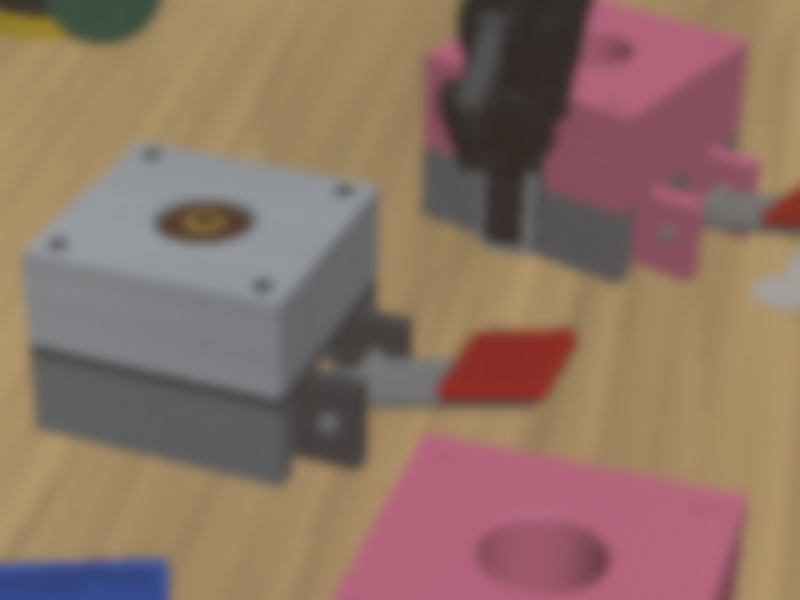

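View pics/wrist1.png

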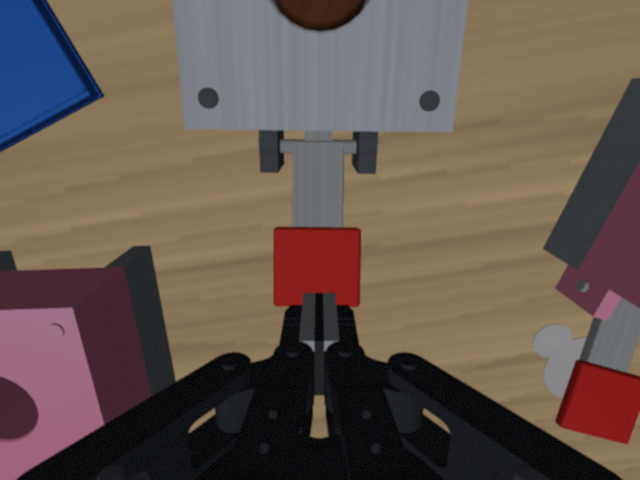

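The wrist picture shows the shut fingers centred over the walnut pedal, with the pad at (274–360, 227–305) and the fingertips at x≈319. The maroon foot is straight ahead. I'll cross-check the pad position from here and then press.

```bash
python3 - <<'E'
from h import *
print(atz("wrist",(317,266),51), proj("wrist",[438.5,-190.2,100.1]))
E
python3 -m handwheel '[{"jaw":0.0,"xyz":[0,0,0.030],"delta_rot":[0,0,0]},{"jaw":0.0,"xyz":[0,0,0.012],"delta_rot":[0,0,0]},{"jaw":0.0,"xyz":[-0.001,0,0.010],"delta_rot":[0,0,0]},{"jaw":0.0,"xyz":[-0.001,0,0.010],"delta_rot":[0,0,0]}]'
```

```text
[ 441.03215811 -191.40250399   51.        ] (np.float64(315.1019506991291), np.float64(314.25370370928147))
time: 2.8
position: [447.7, -197.0, 59.7]
tcp_rot: [0.006, 0.997, -0.076, 0.013]
wrist_force: [-0.9, -1.0, 0.1]
gripper_width: -0.002
```

The tool drifted about 9 mm sideways during the descent. I'll check that before pressing.

```bash
python3 -m handwheel '[{"jaw":0.0,"xyz":[0,0,0],"delta_rot":[0,0,0]}]'; python3 - <<'E'
from h import *
st([437,-190.5,60])
cv2.imwrite("pics/w2.png",cv2.cvtColor(r.capture("wrist"),cv2.COLOR_RGB2BGR))
cv2.imwrite("pics/s2.png",cv2.resize(cv2.cvtColor(r.capture("side"),cv2.COLOR_RGB2BGR)[170:290,260:420],None,fx=5,fy=5))
E
```

```text
time: 2.92
position: [447.4, -196.9, 59.4]
tcp_rot: [0.006, 0.997, -0.076, 0.013]
wrist_force: [-0.3, -0.4, 0.1]
gripper_width: 0.001
t 2.92 pos [ 447.4 -196.9   59.4] yaw -8.7 z [ 0.025 -0.014 -1.   ] F [-0.29 -0.37  0.07] g 0.001
to go tool [-11.3  -4.8  -0.9] tilt fix deg [ 0.57 -1.52  0.  ]
```

View pics/s2.png

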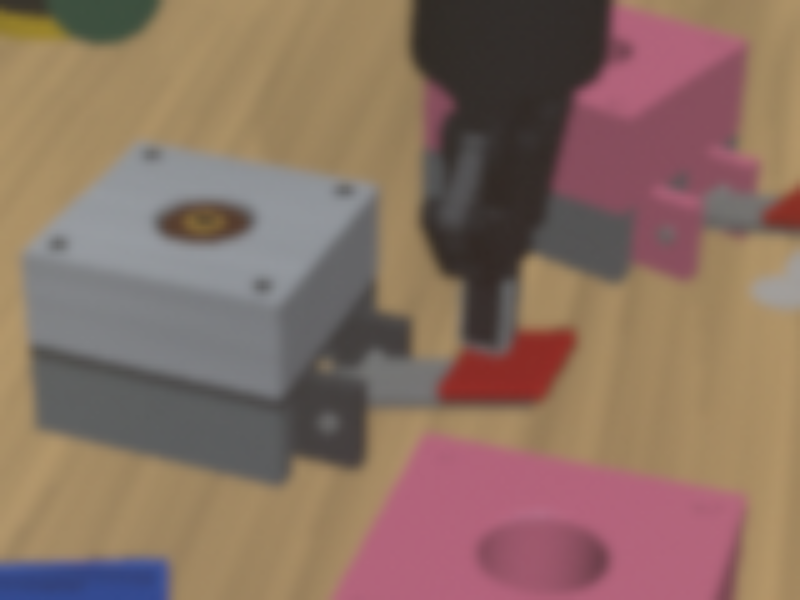

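View pics/w2.png

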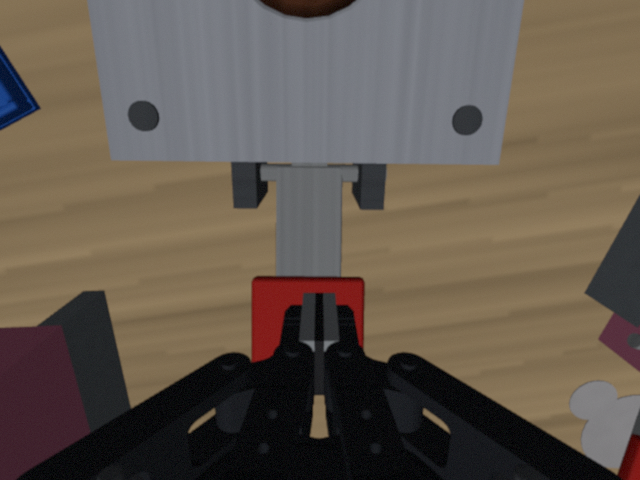

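The tips are just above the pad at its far side (fingertips about (319,300), pad x 252–364), and the tool leans about 1.6°. I'll raise a little, straighten and recentre.

```bash
python3 -m handwheel '[{"jaw":0.0,"xyz":[0,0,-0.010],"delta_rot":[0.6,-1.5,-0.9]},{"jaw":0.0,"xyz":[0,0,0],"delta_rot":[0,0,0]}]';python3 -c "
from h import *
st([437,-190.5,65])"
```

```text
time: 3.28
position: [448.0, -197.2, 71.0]
tcp_rot: [0.0, 0.998, -0.068, 0.001]
wrist_force: [0.7, -0.9, -1.0]
gripper_width: -0.004
t 3.27 pos [ 448.  -197.2   71. ] yaw -7.8 z [ 0.002 -0.    -1.   ] F [ 0.7  -0.87 -1.  ] g -0.004
to go tool [-11.8  -5.1   6. ] tilt fix deg [ 0.01 -0.1   0.  ]
```

```bash
python3 -m handwheel '[{"jaw":0.0,"xyz":[-0.012,-0.005,0.003],"delta_rot":[0,0,1.8]},{"jaw":0.0,"xyz":[0,0,0],"delta_rot":[0,0,0]}]';python3 -c "
from h import *
st([437,-190.5,60])"
```

```text
time: 3.52
position: [435.6, -189.8, 67.2]
tcp_rot: [0.0, 0.996, -0.085, 0.001]
wrist_force: [0.2, -0.2, 0.5]
gripper_width: 0.002
t 3.52 pos [ 435.6 -189.8   67.2] yaw -9.8 z [ 0.001 -0.    -1.   ] F [ 0.2  -0.22  0.47] g 0.002
to go tool [1.5 0.4 7.2] tilt fix deg [-0.   -0.08  0.  ]
```

Straight and centred now. I'll press in small rows.

```bash
python3 -m handwheel '[{"jaw":0.0,"xyz":[0,0,0.010],"delta_rot":[0,0,0]},{"jaw":0.0,"xyz":[0,0,0.008],"delta_rot":[0,0,0]},{"jaw":0.0,"xyz":[0,0,0.006],"delta_rot":[0,0,0]}]';python3 -c "
from h import *
st([436,-190.5,25])"
```

```text
time: 3.9
position: [434.9, -189.9, 42.0]
tcp_rot: [0.0, 0.996, -0.085, 0.001]
wrist_force: [-4.0, 0.5, 5.0]
gripper_width: 0.002
t 3.9 pos [ 434.9 -189.9   42. ] yaw -9.8 z [ 0.001 -0.001 -1.   ] F [-3.99  0.54  4.98] g 0.002
to go tool [ 1.1  0.4 17. ] tilt fix deg [ 0.04 -0.06  0.  ]
```

```bash
python3 -m handwheel '[{"jaw":0.0,"xyz":[0,0,0.008],"delta_rot":[0,0,0]},{"jaw":0.0,"xyz":[0,0,0.006],"delta_rot":[0,0,0]},{"jaw":0.0,"xyz":[0,0,0.004],"delta_rot":[0,0,0]}]';python3 -c "
from h import *
st([436,-190.5,25])"
```

```text
time: 4.28
position: [434.6, -190.1, 25.3]
tcp_rot: [0.0, 0.996, -0.085, -0.001]
wrist_force: [-30.0, 15.5, 77.9]
gripper_width: 0.003
t 4.28 pos [ 434.6 -190.1   25.3] yaw -9.7 z [-0.002 -0.    -1.   ] F [-30.    15.47  77.9 ] g 0.003
to go tool [1.4 0.1 0.3] tilt fix deg [0.03 0.09 0.  ]
```

The pad is on its stop: TCP z is 25.3, so the tip is at 17, and the force has risen sharply. I'll release straight up.

```bash
python3 -m handwheel '[{"jaw":0.0,"xyz":[0,0,-0.006],"delta_rot":[0,0,0]},{"jaw":0.0,"xyz":[0,0,-0.040],"delta_rot":[0,0,0]},{"jaw":0.0,"xyz":[0,0,-0.050],"delta_rot":[0,0,0]},{"jaw":0.0854,"xyz":[0,0,-0.055],"delta_rot":[0,0,0]},{"jaw":0.0854,"xyz":[0,0,0],"delta_rot":[0,0,0]}]'; python3 - <<'E'
from h import *
st([571.3,-213.2,170])
for n in ("top","side","wrist"): cv2.imwrite(f"pics/{n}3.png",cv2.cvtColor(r.capture(n),cv2.COLOR_RGB2BGR))
s=cv2.imread("pics/side3.png")
cv2.imwrite("pics/cs3.png",cv2.resize(s[170:290,260:420],None,fx=5,fy=5,interpolation=cv2.INTER_CUBIC))
E
```

```text
time: 4.9
position: [434.2, -189.5, 177.1]
tcp_rot: [-0.001, 0.996, -0.085, -0.002]
wrist_force: [-0.1, 0.2, -1.0]
gripper_width: 0.414
t 4.9 pos [ 434.2 -189.5  177.1] yaw -9.7 z [-0.005  0.002 -1.   ] F [-0.08  0.18 -0.95] g 0.414
to go tool [139.2   0.2   6.4] tilt fix deg [-0.07  0.29 -0.  ]
```

View pics/cs3.png

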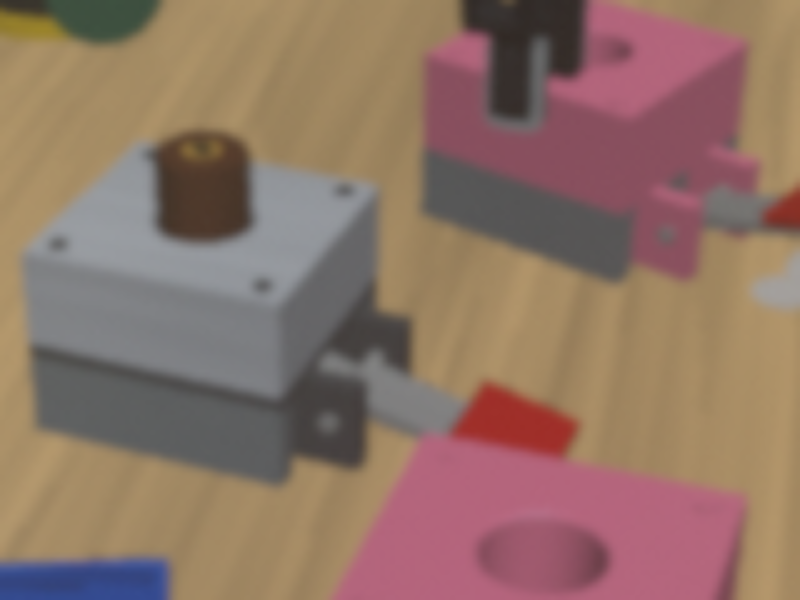

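View pics/wrist3.png

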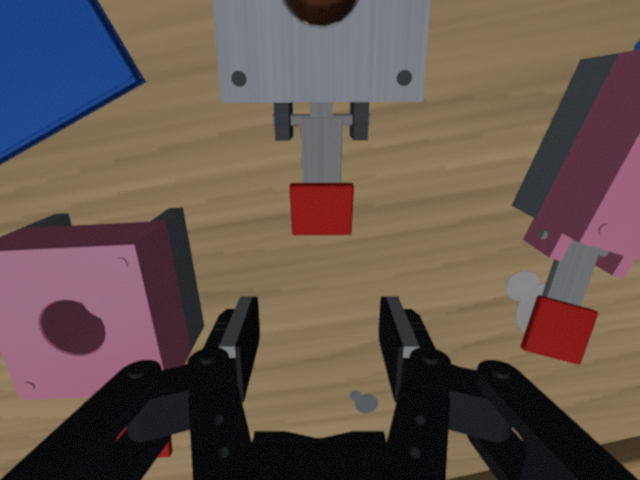

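In the side crop the walnut foot stands raised, with the brass dot at about (203,150) and its base on the jig top, and the pedal is down. In the wrist view the pad is at (290–353, 183–235), flat. Next I'll move over the foot with the jaws open.

```bash
python3 -m handwheel '[{"jaw":0.0854,"xyz":[0.035,0,0],"delta_rot":[0,0,0]},{"jaw":0.0854,"xyz":[0.035,0,0],"delta_rot":[0,0.3,0]},{"jaw":0.0854,"xyz":[0.035,0,0],"delta_rot":[0,0,0]},{"jaw":0.0854,"xyz":[0.035,0,0],"delta_rot":[0,0,0]},{"jaw":0.0854,"xyz":[0,0,0],"delta_rot":[0,0,0]}]'; python3 - <<'E'
from h import *
np.set_printoptions(precision=1,suppress=True)
st([571.3,-213.2,100])
c=lambda u,o,k:((np.array(u)+.5)/k-.5+o)
t=cv2.cvtColor(r.capture("top"),cv2.COLOR_RGB2BGR)
w=cv2.cvtColor(r.capture("wrist"),cv2.COLOR_RGB2BGR)
cv2.imwrite("pics/w4.png",w)
T0=cv2.imread("pics/top3.png")
cv2.imwrite("pics/ct3.png",cv2.resize(T0[150:300,340:450],None,fx=4,fy=4,interpolation=cv2.INTER_CUBIC))
s_=c((203,150),(260,170),5);print("side dot at z120",atz("side",s_,120))
E
```

```text
time: 5.68
position: [566.5, -209.1, 154.2]
tcp_rot: [-0.006, 0.996, -0.085, -0.014]
wrist_force: [-0.8, -0.7, -0.3]
gripper_width: 0.997
t 5.67 pos [ 566.5 -209.1  154.2] yaw -9.8 z [-0.  0. -1.] F [-0.8 -0.7 -0.3] g 0.997
to go tool [ 7.   3.8 54. ] tilt fix deg [-0.6  1.6 -0. ]
side dot at z120 [ 570.1 -211.3  120. ]
```

View pics/w4.png

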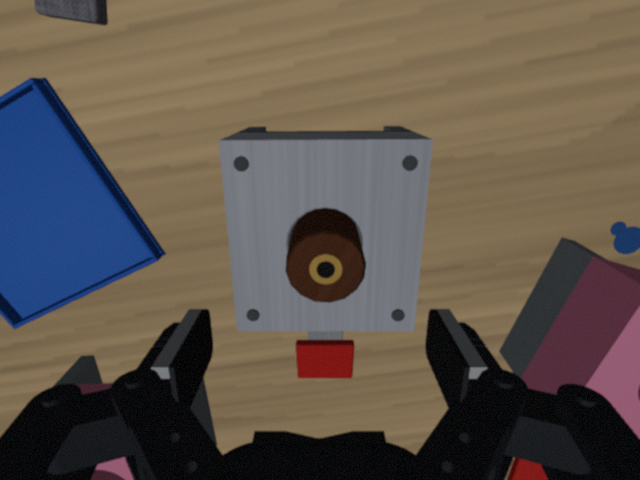

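View pics/ct3.png

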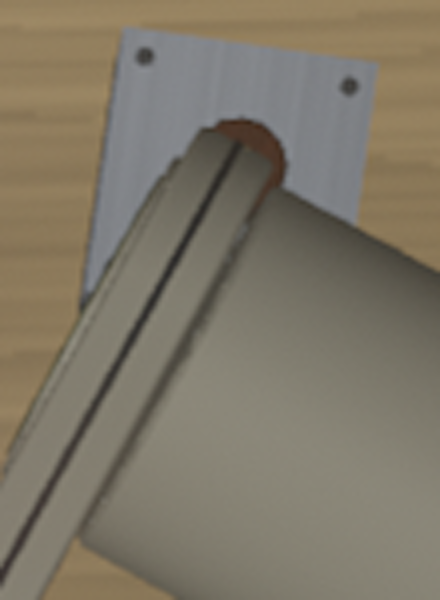

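The dot is at (326,268) in the wrist view, between the open fingers. The travel rows sagged about 23 mm and tilted the tool 1.7°, so I'll correct that and re-measure.

```bash
python3 - <<'E'
from h import *
print(atz("wrist",(326,268),120).round(1))
E
python3 -m handwheel '[{"jaw":0.0854,"xyz":[0.004,0.003,0],"delta_rot":[-0.6,1.6,0]},{"jaw":0.0854,"xyz":[0,0,0],"delta_rot":[0,0,0]}]'; python3 - <<'E'
from h import *
st([571.3,-213.0,100])
p=r.camera_params("wrist")
w=cv2.cvtColor(r.capture("wrist"),cv2.COLOR_RGB2BGR)
cv2.imwrite("pics/w5.png",w)
m=cv2.inRange(cv2.cvtColor(w,cv2.COLOR_BGR2HSV),(15,120,100),(30,255,255))[200:340,260:400]
ys,xs=np.nonzero(m);uv=(xs.mean()+260,ys.mean()+200);print(uv,len(xs),xs.min()+260,xs.max()+260,ys.min()+200,ys.max()+200,atz("wrist",uv,120,p))
E
```

```text
[ 572.2 -213.1  120. ]
time: 6.02
position: [566.7, -212.4, 153.8]
tcp_rot: [0.0, 0.996, -0.086, -0.0]
wrist_force: [0.6, -0.3, -0.1]
gripper_width: 1.003
t 6.03 pos [ 566.7 -212.4  153.8] yaw -9.8 z [-0.001 -0.001 -1.   ] F [ 0.56 -0.34 -0.13] g 1.003
to go tool [ 4.6 -0.3 53.7] tilt fix deg [0.04 0.04 0.  ]
(np.float64(317.5913555992141), np.float64(274.34381139489193)) 509 302 334 260 289 [ 572.70613312 -212.65564022  120.        ]
```

View pics/w5.png

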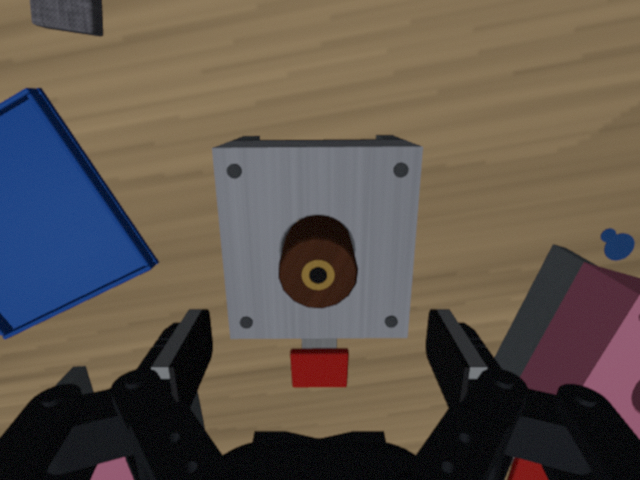

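All views put the foot at about (572, -213). I'll shift +5 mm, go half the way down, and check again.

```bash
python3 -m handwheel '[{"jaw":0.0854,"xyz":[0.005,0,0],"delta_rot":[0,0,0]},{"jaw":0.0854,"xyz":[0,0,0.012],"delta_rot":[0,0,0]},{"jaw":0.0854,"xyz":[0,0,0.008],"delta_rot":[0,0,0]},{"jaw":0.0854,"xyz":[0,0,0],"delta_rot":[0,0,0]}]'; python3 -c "
from h import *
st([572,-213.0,100])"
```

```text
time: 6.58
position: [571.6, -213.4, 133.0]
tcp_rot: [0.0, 0.996, -0.086, -0.0]
wrist_force: [-0.7, -0.2, -0.2]
gripper_width: 0.999
t 6.58 pos [ 571.6 -213.4  133. ] yaw -9.8 z [-0.    -0.001 -1.   ] F [-0.7  -0.24 -0.17] g 0.999
to go tool [ 0.3 -0.5 33. ] tilt fix deg [0.04 0.01 0.  ]
```

```bash
python3 -m handwheel '[{"jaw":0.0854,"xyz":[0,0,0.012],"delta_rot":[0,0,0]},{"jaw":0.0854,"xyz":[0,0,0.012],"delta_rot":[0,0,0]},{"jaw":0.0854,"xyz":[0,0,0.006],"delta_rot":[0,0,0]},{"jaw":0.0854,"xyz":[0,0,0],"delta_rot":[0,0,0]}]' 40; python3 -c "
from h import *
st([572,-213.0,100])"
```

```text
time: 7.08
position: [571.1, -213.2, 100.0]
tcp_rot: [0.0, 0.996, -0.086, -0.001]
wrist_force: [-0.5, -0.5, -0.1]
gripper_width: 1.001
t 7.08 pos [ 571.1 -213.2  100. ] yaw -9.8 z [-0.002 -0.    -1.   ] F [-0.48 -0.54 -0.12] g 1.001
to go tool [ 0.9 -0.3 -0. ] tilt fix deg [0.02 0.09 0.  ]
```

The pose is right: TCP z is 100, so the tips are at 92, above the jig top at 88. I'll close with 40 N.

```bash
python3 -m handwheel '[{"jaw":0.03,"xyz":[0,0,0],"delta_rot":[0,0,0]},{"jaw":0.03,"xyz":[0,0,0],"delta_rot":[0,0,0]},{"jaw":0.03,"xyz":[0,0,0],"delta_rot":[0,0,0]},{"jaw":0.03,"xyz":[0,0,0],"delta_rot":[0,0,0]},{"jaw":0.03,"xyz":[0,0,0],"delta_rot":[0,0,0]}]' 40; python3 -c "
from h import *
st([572,-213.0,100])"
```

```text
time: 7.7
position: [571.8, -213.5, 101.3]
tcp_rot: [0.0, 0.996, -0.086, 0.0]
wrist_force: [-0.4, -0.5, -2.0]
gripper_width: 0.453
t 7.7 pos [ 571.8 -213.5  101.3] yaw -9.8 z [ 0.    -0.001 -1.   ] F [-0.44 -0.46 -1.97] g 0.453
to go tool [ 0.1 -0.5  1.3] tilt fix deg [ 0.05 -0.01 -0.  ]
```

The opening is about 39 mm, so it's gripped on the foot. Lifting straight up.

```bash
python3 -m handwheel '[{"jaw":0.03,"xyz":[0,0,-0.008],"delta_rot":[0,0,0]},{"jaw":0.03,"xyz":[0,0,-0.012],"delta_rot":[0,0,0]},{"jaw":0.03,"xyz":[0,0,-0.020],"delta_rot":[0,0,0]},{"jaw":0.03,"xyz":[0,0,-0.020],"delta_rot":[0,0,0]},{"jaw":0.03,"xyz":[0,0,0],"delta_rot":[0,0,0]}]'; python3 - <<'E'
from h import *
st([600.6,15.2,160])
cv2.imwrite("pics/w6.png",cv2.cvtColor(r.capture("wrist"),cv2.COLOR_RGB2BGR))
cv2.imwrite("pics/s6.png",cv2.cvtColor(r.capture("side"),cv2.COLOR_RGB2BGR))
E
```

```text
time: 8.32
position: [572.8, -213.9, 167.8]
tcp_rot: [0.001, 0.996, -0.086, 0.002]
wrist_force: [0.0, 0.5, -0.9]
gripper_width: 0.453
t 8.32 pos [ 572.8 -213.9  167.8] yaw -9.8 z [ 0.003 -0.002 -1.   ] F [ 0.04  0.51 -0.95] g 0.453
to go tool [ -11.7 -230.5    7.3] tilt fix deg [ 0.1  -0.19  0.  ]
```

View pics/w6.png

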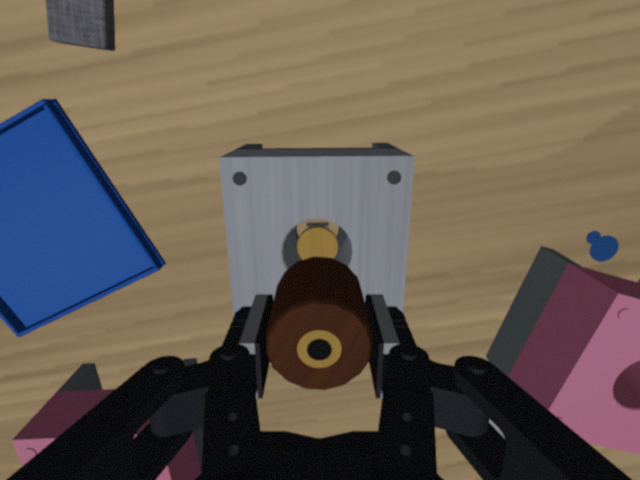

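View pics/s6.png

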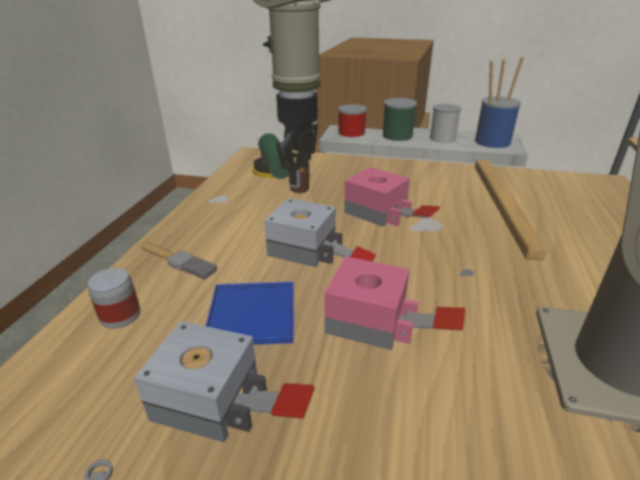

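The foot is held upright between the pads (dot at (319,349)), the well is empty showing the ejector pin, and the maple foot is still in its jig. Now I'll travel toward the tray.

```bash
python3 -m handwheel '[{"jaw":0.03,"xyz":[-0.001,-0.015,0],"delta_rot":[0,0,0]},{"jaw":0.03,"xyz":[-0.002,-0.030,0],"delta_rot":[0,0,0]},{"jaw":0.03,"xyz":[-0.002,-0.035,-0.002],"delta_rot":[0,0,0]},{"jaw":0.03,"xyz":[-0.002,-0.035,-0.002],"delta_rot":[0,0,0]},{"jaw":0.03,"xyz":[-0.002,-0.030,0],"delta_rot":[0,0,0]},{"jaw":0.03,"xyz":[0,-0.015,0],"delta_rot":[0,0,0]},{"jaw":0.03,"xyz":[0,0,0],"delta_rot":[0,0,0]}]'; python3 -c "
from h import *
st([600.6,15.2,120])"
```

```text
time: 9.3
position: [586.5, -43.7, 162.3]
tcp_rot: [-0.001, 0.996, -0.085, -0.005]
wrist_force: [0.3, 1.0, 0.2]
gripper_width: 0.452
t 9.3 pos [586.5 -43.7 162.3] yaw -9.8 z [-0.011  0.003 -1.   ] F [0.27 0.98 0.21] g 0.452
to go tool [  4.3 -60.4  42.4] tilt fix deg [-0.09  0.64 -0.  ]
```

```bash
python3 -m handwheel '[{"jaw":0.03,"xyz":[0.002,-0.020,0],"delta_rot":[-0.1,0.6,0]},{"jaw":0.03,"xyz":[0.002,-0.025,0],"delta_rot":[0,0,0]},{"jaw":0.03,"xyz":[0,-0.015,0],"delta_rot":[0,0,0]},{"jaw":0.03,"xyz":[0,0,0],"delta_rot":[0,0,0]}]'; python3 - <<'E'
from h import *
st([600.6,15.2,80])
cv2.imwrite("pics/w7.png",cv2.cvtColor(r.capture("wrist"),cv2.COLOR_RGB2BGR))
E
```

```text
time: 9.8
position: [601.3, 15.4, 161.6]
tcp_rot: [0.0, 0.996, -0.087, -0.0]
wrist_force: [0.4, 0.2, -0.8]
gripper_width: 0.457
t 9.8 pos [601.3  15.4 161.6] yaw -10.0 z [-0.    -0.001 -1.   ] F [ 0.44  0.25 -0.8 ] g 0.457
to go tool [-0.7  0.3 81.6] tilt fix deg [0.05 0.01 0.  ]
```

View pics/w7.png

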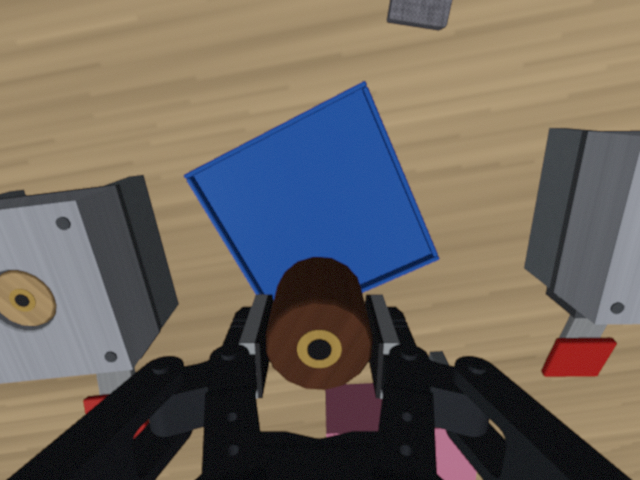

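In the wrist view three tray corners are at (187,177), (365,83) and (437,257), and the foot hides the fourth. I'll use the diagonal as an independent check of the centre.

```bash
python3 - <<'E'
from h import *
P=[atz("wrist",u,17).round(1) for u in ((187,177),(365,83),(437,257))];print(P,(P[0]+P[2])/2,[np.linalg.norm(P[i]-P[i+1]) for i in (0,1)])
E
python3 -m handwheel '[{"jaw":0.03,"xyz":[0,0,0.015],"delta_rot":[0,0,0]},{"jaw":0.03,"xyz":[0,0,0.020],"delta_rot":[0,0,0]},{"jaw":0.03,"xyz":[0,0,0.020],"delta_rot":[0,0,0]},{"jaw":0.03,"xyz":[0,0,0.010],"delta_rot":[0,0,0]},{"jaw":0.03,"xyz":[0,0,0],"delta_rot":[0,0,0]}]'; python3 -c "
from h import *
st([600.6,15.2,29])"
```

```text
[array([651.9, 105.6,  17. ]), array([693.2, -33.6,  17. ]), array([555.2, -72.7,  17. ])] [603.55  16.45  17.  ] [np.float64(145.19755507583454), np.float64(143.43224881455356)]
time: 10.48
position: [599.0, 12.0, 89.4]
tcp_rot: [0.001, 0.996, -0.089, -0.002]
wrist_force: [-0.1, -0.9, -0.8]
gripper_width: 0.459
t 10.47 pos [599.   12.   89.4] yaw -10.2 z [-0.005 -0.002 -1.   ] F [-0.14 -0.86 -0.85] g 0.459
to go tool [ 1.3 -3.6 60.4] tilt fix deg [0.14 0.24 0.  ]
```

The two centre estimates agree within 3 mm. I'll lower to about 10 mm above contact.

```bash
python3 -m handwheel '[{"jaw":0.03,"xyz":[0.001,-0.003,0.010],"delta_rot":[0.1,0.2,0]},{"jaw":0.03,"xyz":[0,0,0.015],"delta_rot":[0,0,0]},{"jaw":0.03,"xyz":[0,0,0.015],"delta_rot":[0,0,0]},{"jaw":0.03,"xyz":[0,0,0.005],"delta_rot":[0,0,0]},{"jaw":0.03,"xyz":[0,0,0],"delta_rot":[0,0,0]}]'; python3 -c "
from h import *
st([600.6,15.2,27.5])"
```

```text
time: 11.1
position: [601.2, 14.8, 41.9]
tcp_rot: [0.0, 0.996, -0.089, 0.0]
wrist_force: [0.8, 0.9, -2.5]
gripper_width: 0.453
t 11.1 pos [601.2  14.8  41.9] yaw -10.2 z [ 0.001 -0.001 -1.   ] F [ 0.78  0.94 -2.52] g 0.453
to go tool [-0.7 -0.3 14.4] tilt fix deg [ 0.02 -0.05  0.  ]
```

```bash
python3 -m handwheel '[{"jaw":0.03,"xyz":[0,0,0.006],"delta_rot":[0,0,0]},{"jaw":0.03,"xyz":[0,0,0.004],"delta_rot":[0,0,0]},{"jaw":0.03,"xyz":[0,0,0],"delta_rot":[0,0,0]}]'; python3 -c "
from h import *
st([600.6,15.2,27.5])"
```

```text
time: 11.48
position: [601.9, 14.7, 32.2]
tcp_rot: [0.0, 0.996, -0.089, 0.001]
wrist_force: [0.5, 0.4, -0.5]
gripper_width: 0.451
t 11.47 pos [601.9  14.7  32.2] yaw -10.2 z [ 0.002 -0.001 -1.   ] F [ 0.45  0.39 -0.53] g 0.451
to go tool [-1.4 -0.2  4.7] tilt fix deg [ 0.01 -0.14  0.  ]
```

```bash
python3 -m handwheel '[{"jaw":0.03,"xyz":[0,0,0.003],"delta_rot":[0,0,0]},{"jaw":0.03,"xyz":[0,0,0.001],"delta_rot":[0,0,0]},{"jaw":0.03,"xyz":[0,0,0.001],"delta_rot":[0,0,0]}]'; python3 -c "
from h import *
st([600.6,15.2,27.5])
cv2.imwrite('pics/s8.png',cv2.resize(cv2.cvtColor(r.capture('side'),cv2.COLOR_RGB2BGR)[220:360,160:350],None,fx=4,fy=4))"
```

```text
time: 11.85
position: [602.5, 14.7, 27.5]
tcp_rot: [0.0, 0.996, -0.089, 0.002]
wrist_force: [-0.2, 0.5, -0.8]
gripper_width: 0.454
t 11.85 pos [602.5  14.7  27.5] yaw -10.2 z [ 0.004 -0.001 -1.   ] F [-0.17  0.53 -0.77] g 0.454
to go tool [-2.  -0.2  0. ] tilt fix deg [ 0.01 -0.21  0.  ]
```

View pics/s8.png

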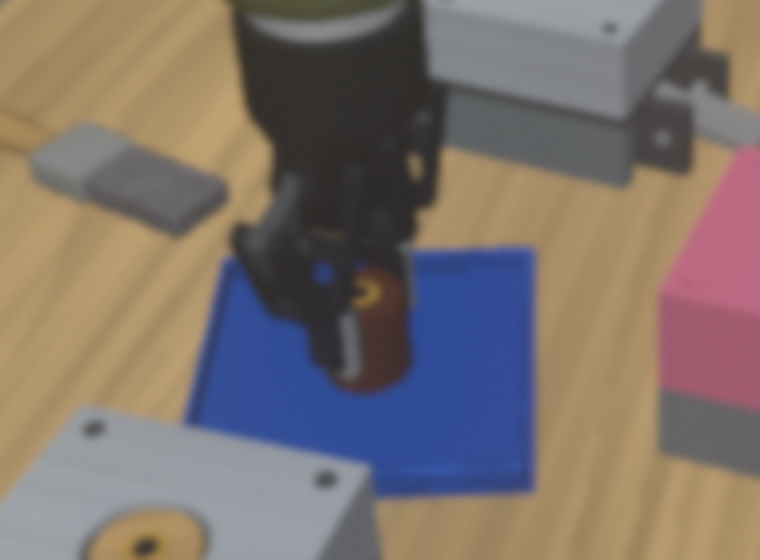

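The foot hangs upright just above or on the tray floor, mid-tray (base near (370,388) in the crop). I'll creep down until the force shows contact.

```bash
python3 -m handwheel '[{"jaw":0.03,"xyz":[0,0,0.001],"delta_rot":[0,0,0]},{"jaw":0.03,"xyz":[0,0,0.001],"delta_rot":[0,0,0]}]'; python3 -m handwheel '[{"jaw":0.03,"xyz":[0,0,0.001],"delta_rot":[0,0,0]},{"jaw":0.03,"xyz":[0,0,0],"delta_rot":[0,0,0]}]'
```

```text
time: 12.15
position: [602.7, 14.7, 27.1]
tcp_rot: [0.0, 0.996, -0.089, 0.002]
wrist_force: [-4.8, 0.3, 8.8]
gripper_width: 0.45
time: 12.4
position: [603.2, 14.7, 27.4]
tcp_rot: [0.0, 0.996, -0.089, 0.002]
wrist_force: [0.3, 0.5, -0.9]
gripper_width: 0.451
```

Contact came at z 27.1 (8.8 N), where 27.5 was predicted. The foot is on the floor, so I'll open and then retreat straight up.

```bash
python3 -m handwheel '[{"jaw":0.045,"xyz":[0,0,0],"delta_rot":[0,0,0]},{"jaw":0.060,"xyz":[0,0,0],"delta_rot":[0,0,0]},{"jaw":0.075,"xyz":[0,0,0],"delta_rot":[0,0,0]},{"jaw":0.075,"xyz":[0,0,0],"delta_rot":[0,0,0]}]'; python3 -c "
from h import *
st([602.5,14.7,27.5])
cv2.imwrite('pics/w9.png',cv2.cvtColor(r.capture('wrist'),cv2.COLOR_RGB2BGR))"
```

```text
time: 12.9
position: [603.4, 14.7, 27.4]
tcp_rot: [0.0, 0.996, -0.089, 0.002]
wrist_force: [-0.5, 0.6, -0.5]
gripper_width: 0.878
t 12.9 pos [603.4  14.7  27.4] yaw -10.2 z [ 0.005 -0.001 -1.   ] F [-0.53  0.57 -0.46] g 0.878
to go tool [-0.9  0.1 -0.1] tilt fix deg [ 0.   -0.28 -0.  ]
```

View pics/w9.png

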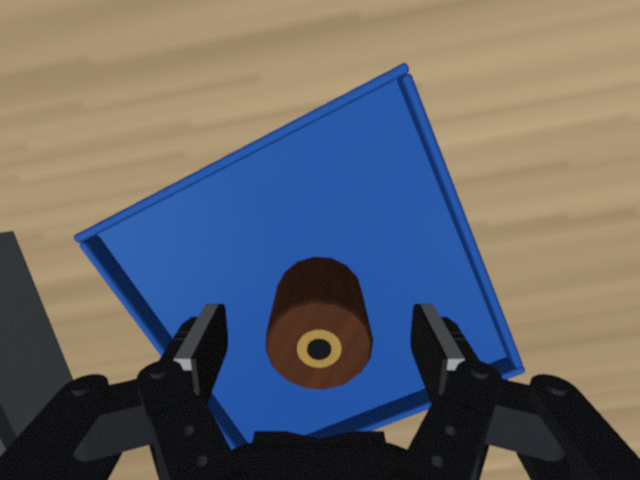

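The fingers are clear on both sides (foot x 266–372, pads at about 225 and 413), and the foot stands upright in the tray. I'll lift straight up.

```bash
python3 -m handwheel '[{"jaw":0.075,"xyz":[0,0,-0.010],"delta_rot":[0,-0.3,0]},{"jaw":0.075,"xyz":[0,0,-0.020],"delta_rot":[0,0,0]},{"jaw":0.075,"xyz":[0,0,-0.030],"delta_rot":[0,0,0]},{"jaw":0.075,"xyz":[0,0,-0.040],"delta_rot":[0,0,0]},{"jaw":0.075,"xyz":[0,0,-0.040],"delta_rot":[0,0,0]},{"jaw":0.075,"xyz":[0,0,-0.040],"delta_rot":[0,0,0]},{"jaw":0.075,"xyz":[0,0,0],"delta_rot":[0,0,0]},{"jaw":0.075,"xyz":[0,0,0],"delta_rot":[0,0,0]}]'; python3 - <<'E'
from h import *
st()
p=r.camera_params("wrist")
cv2.imwrite('pics/w10.png',cv2.cvtColor(r.capture('wrist'),cv2.COLOR_RGB2BGR))
s=cv2.cvtColor(r.capture('side'),cv2.COLOR_RGB2BGR);cv2.imwrite('pics/s10f.png',s)
cv2.imwrite('pics/s10.png',cv2.resize(s[260:440,130:330],None,fx=3.3,fy=3.3))
E
```

```text
time: 13.95
position: [604.6, 14.6, 224.0]
tcp_rot: [-0.0, 0.996, -0.089, 0.004]
wrist_force: [0.3, -0.2, -0.6]
gripper_width: 0.878
t 13.95 pos [604.6  14.6 224. ] yaw -10.2 z [ 0.008 -0.    -1.   ] F [ 0.26 -0.23 -0.56] g 0.878
```

View pics/s10.png

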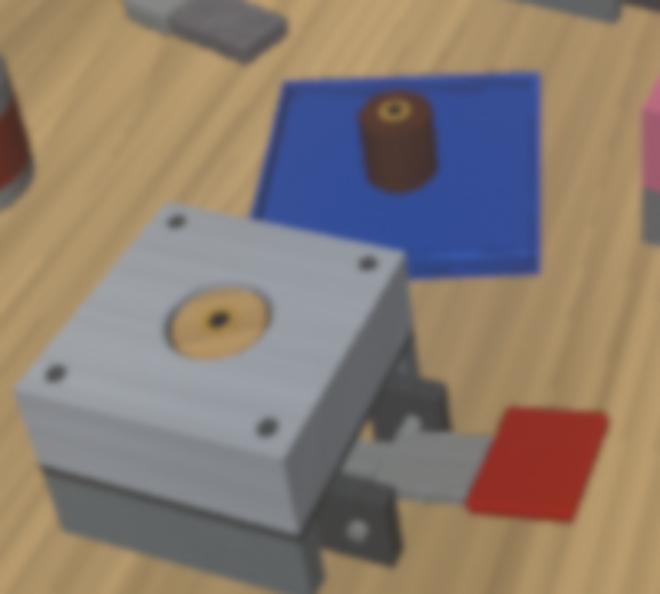

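View pics/w10.png

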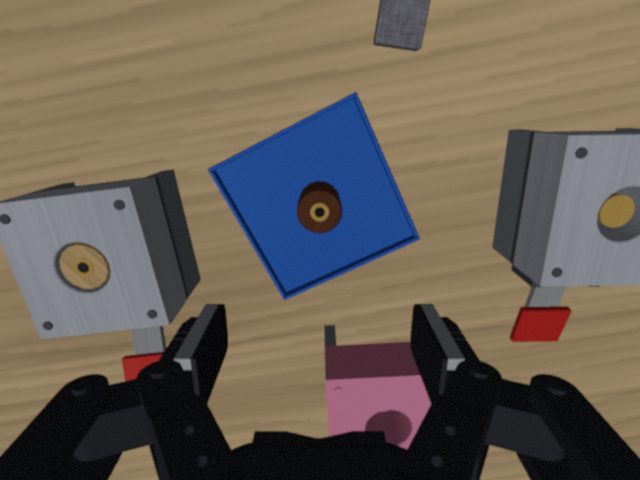

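The walnut foot stands upright near mid-tray (dot at (319,212); tray corners at (210,170), (356,94), (418,238) and (285,298)). The maple foot is still seated at (83,267) and the gripper is well clear. One last numeric check, then hand in.

```bash
python3 - <<'E'
from h import *
c=np.mean([atz("wrist",u,17) for u in ((210,170),(356,94),(418,238),(285,298))],0);f=atz("wrist",(319,212),46)
print(c.round(1),f.round(1),(f-c).round(1), atz("side",((218+.5)/3.3-.5+130,(320+.5)/3.3-.5+260),86).round(1), r.get_state()["joint_velocities"].round(3))
r.sign_off()
E
```

```text
[603.6  16.9  17. ] [604.2  15.1  46. ] [ 0.6 -1.9 29. ] [601.6 204.2  86. ] [-0.002  0.014  0.014 -0.    -0.004  0.001]
the job is handed in; nothing more can be done
```

The walnut foot is standing upright and released in the blue tray, and I handed the job in at about 14 s. The hand-in reports no verdict.

I pressed the walnut jig's pedal to its stop, which took the wrist force to about 85 N (limit 120 N). I then withdrew, gripped the raised foot at 40 N, lifted it clear and lowered it until it touched the tray floor before letting go.

**Last checks:**
- **Walnut foot:** about 2 mm from the tray centre in the wrist view, standing upright.
- **Maple foot:** still seated in its jig. It measured (601.6, 204.2) at the end against (601.9, 203.3) at the start, which is within measurement error.
- **Gripper:** open and about 200 mm above the tray.

**What disagreed:** travel rows drifted up to 23 mm and tilted the tool up to 1.7°, so I corrected before the press and the grasp. The camera estimates of the tray centre differed by about 3 mm. The first side-view estimate of the pedal was 8 mm off the top view; I used the top view, checked against the given geometry and later the wrist view.

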